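# Put the small gear away after an engraving job

## Robot

A 7-joint arm with a two-finger parallel gripper is mounted at the origin on the work surface. World frame = base frame: x ahead of the robot, y to its left, z up, the work surface at z = 0. Lengths are in m, angles in degrees, forces in N, time in s.
With the tool pointing down it reaches from about 0.425 to 0.875 m from the base axis. Payload 4.7 kg.
Tool frame: the origin (TCP) lies at the very end of the fingers, on their centre line; the grasp point (between the pads) lies env.hold_point_z behind it (env.hold_point_z is the distance from the TCP to the grasp point, in m); z points along the fingers, y is the line along which they close (so a half turn about z gives the same grasp; the last joint's range is limited). The gripper opens to 87 mm and grips with 3 to 60 N. Pads are 19 mm wide; open, the fingers measure 117 mm over their backs; the gripper's body (75 mm by 190 mm) begins 51 mm behind the grasp point.
Start: joints at [69.391, 18.392, -4.016, 83.108, 1.295, 78.541, -3.26], TCP at [0.237, -0.605, 0.223] pointing down, gripper open.
Joint ranges: [-163.93, 163.93], [-17.29, 119.83], [-79.2, 71.16], [3.27, 140.29], [-89.18, 269.18], [5.43, 117.66], [-154.24, 154.24]. Speed limits (degrees/s): [147.25, 147.25, 180, 180, 180, 180, 180].

## Interface

Orientations are given as [roll, pitch, yaw] about the fixed x, y, z axes, in that order (R = Rz(yaw) Ry(pitch) Rx(roll)).
In Python, from cell import env gives the robot as it stands.
- The arm moves only by the shell command python3 -m jog 'ROWS' [FORCE]. ROWS is JSON, a list of rows, each an object with "dp": the shift along the tool's x, y, z in cm, a list of three; "twist": the turn about the tool's z in degrees; "fingers": the opening, from 0 (shut) to 1 (fully open). A call has 1 to 8 rows; each row is the pose to reach, as a shift and turn from the pose commanded when the call began, along the tool's axes at that moment; what a row does not reach only later rows make up. A row lasts 1/8 s, in which the tool goes at most 62.5 mm and 10.7 degrees, less where a joint would pass 70% of its speed; a pose out of reach is approached as far as the arm can. A call with a gripper value outside its range is refused whole. The fingers move at their own pace and stop on an object; FORCE is the grip in N (left out, the last holds). Time passes only in rows, so rows that repeat a pose let the fingers close. It gives the time, the measured TCP pose, the force, the opening and the grip force at its end, in the units of the state.
- env.get_obs(): the state, without advancing time (a new reading comes with each control period).
- env.read_camera(name): name is "scene" or "side" or "wrist"; returns a dict with "pixels" (480x640x3 uint8, blue, green, red), "depth" (480x640 float32, m along the optical axis (not along the pixel's ray), 0 where there is no reading), "fx", "fy", "cx", "cy" (pixels), "rvec" (rotation vector, rad) and "tvec" (3), from world to camera coordinates, as OpenCV has them. Camera axes: x right, y down, z forward; pixel columns grow to the right and rows downward; lengths in m; the calibration is good to about 2 mm. The wrist camera is an equidistant fisheye: a pixel r from the principal point sees the ray r / f radians off the axis. A picture is of the moment at which its call begins.
- env.sign_off(): hands the job in; it is judged then, once.
The state is a dict: "time_s": time; "qpos": joint angles; "joint_velocities": joint speeds; "effort": joint torques, N m; "tool_pos": TCP position; "tool_rot": TCP orientation; "force": force on the tool from outside, world axes, zero at the start; "wrist_torque": the same for the moment, N m; "grip_width": finger opening in m; "grasp_force": force on a finger pad.
Only numpy, scipy, OpenCV 4.12 (cv2) and the standard library are available. Lean on these libraries where they do the work, as an engineer would, in place of code of your own. Each camera call takes 0.05 s, during which the arm holds its last target. There are 200 camera calls.

## Task

The engraving job is finished: sort the five things left lying about on the bench. Stand both hold-down magnets side by side on the floor of the round steel dish, lay the utility knife and the screwdriver flat and lengthwise beside each other in the long tool tray, and thread the roll of masking tape over the post of the tape spindle so that it lies flat on the base; do not knock over the air duster can or the cleaner bottle.

Things in the scene. Friction and masses are not known exactly. Their poses are not given: they have to be found in the camera images.
- magnet_1: Pot-magnet hold-down (not magnetic to anything here): a plain steel puck 36 mm in diameter and 12 mm high, with a black plastic knob 22 mm in diameter on top of it, 30 mm high overall. It stands upright on the bench, puck down. Origin at the centre of its underside, z up along its axis.
- magnet_2: The second hold-down magnet, identical to the first: steel puck 36 mm in diameter, 12 mm high, black knob 22 mm in diameter, 30 mm high overall. Origin at the centre of its underside, z up.
- tape: Roll of cream masking tape lying flat: a ring 60 mm in outer diameter with a bore of 38 mm, 25 mm high. Origin at the centre of its underside, z up along its axis.
- knife: Retractable utility knife, blade in, dark metal and rubber body 150 mm long, 30 mm wide, 18 mm thick, lying flat on its side. Origin at the middle of the body (9 mm above what it lies on), x along its length, y across its width, z up. It balances at its origin.
- screwdriver: Short screwdriver, 150 mm long, lying flat, tip roughly towards the robot at the start. Origin on its axis at mid length (12 mm above what it lies on); x along the axis towards the tip. The squarish yellow and black handle, 80 mm long and 24 x 24 mm, runs from x = -75 to +5 mm (its middle, the place to grip, at x = -35 mm); the rest is a steel shaft 6 mm in diameter, held clear of the surface by the handle.
- dish: Round shallow pressed-steel parts dish, fixed to the bench, empty, 124 mm across the rim and 30 mm high. Its flat floor is 8 mm above the bench and 106 mm across; the thin wall flares outwards. Origin at the centre of its underside, z up. The two magnets just fit side by side with their axes about 27 mm either side of its centre.
- tool_tray: Shallow open rectangular aluminium tray with a dark liner, fixed, empty, 220 x 156 mm outside, 214 x 150 mm inside, walls 20 mm high and 3 mm thick, floor 3 mm above the bench. Origin at the centre of its underside, x along its length (which lies roughly across the robot's view, along world y), y across it, z up. There is room for two tools lengthwise, each about 35 mm either side of the middle.
- spindle: Tape spindle, fixed: a dark round base 96 mm in diameter and 12 mm high with one upright bare steel post 16 mm in diameter standing in its middle, 57 mm high overall (45 mm above the base). Origin at the centre of its underside, z up along the post.
- duster: Blue compressed-air duster can, bystander, standing upright at the far side of the bench, 65 mm in diameter, about 190 mm high with its white trigger. Origin at the centre of its underside. Must stay standing.
- cleaner: Clear bottle of cleaner with white cap and paper label, bystander, standing upright at the far side of the bench, 60 mm in diameter, 160 mm high. Origin at the centre of its underside. Must stay standing.
Things that resemble listed ones, but are neither listed nor needed, are in the scene too. What is shaped like the tape but turquoise is not meant. What is shaped like the magnet_2 but orange or red is not meant.

How it is judged (in metres and radians):
At the end, for the whole second after the job is handed in: Magnets upright on the dish floor, within 42 mm of its centre; knife and screwdriver flat on the tray floor, middles within 32 mm of its middle lengthwise and 63 mm across, lengthwise within 0.3 rad; tape round the post, within 14 mm, at most 4 mm off the base; all at rest (horizontal distance between each of magnet_1, magnet_2 and dish below 0.042 m and z of each of magnet_1, magnet_2 in the frame of dish below 0.014 m and angle between each of magnet_1, magnet_2's own z axis and vertical below 0.2 rad and x of knife in the frame of tool_tray between -0.032 and 0.032 m and y of knife in the frame of tool_tray between -0.063 and 0.063 m and z of knife in the frame of tool_tray below 0.017 m and angle between the x axis of each of knife, screwdriver and the x axis of tool_tray, either way round below 0.3 rad and x of screwdriver in the frame of tool_tray between -0.032 and 0.032 m and y of screwdriver in the frame of tool_tray between -0.063 and 0.063 m and z of screwdriver in the frame of tool_tray below 0.02 m and horizontal distance between tape and spindle below 0.014 m and z of tape in the frame of spindle below 0.016 m and angle between tape's own z axis and vertical below 0.12 rad and linear speed of each of magnet_1, magnet_2, tape, knife, screwdriver below 0.02 m/s and angular speed of each of magnet_1, magnet_2, tape, knife, screwdriver below 0.2 rad/s); the robot touches nothing.
It fails at once if the air duster can is knocked over (angle between duster's own z axis and vertical above 0.5 rad).
It fails at once if the cleaner bottle is knocked over (angle between cleaner's own z axis and vertical above 0.5 rad).
It also fails if it takes over 112 s, if anything falls off the work surface, if the arm or the gripper's body presses on something with over 40 N, if the wrist force passes 120 N, or if a joint passes its speed limit or range.

## Working session

There is one attempt and no reset: what is moved stays moved. The work goes in short steps, Python scripts to look and compute and a shell command to move; the robot and the scene stay as the last step left them, time stands still between calls to the robot, and variables do not carry over. Pictures are saved under pics/ and viewed, at most 14 in all, crops included, and the job is handed in when it is done.

```bash
ls; mkdir -p pics
cat > h.py <<'E'
import numpy as np, cv2
from cell import env
def world(c):
    "world xyz per pixel, pinhole cams"
    R=cv2.Rodrigues(np.array(c['rvec'],float))[0]; t=np.array(c['tvec'],float).reshape(3)
    v,u=np.mgrid[0:480,0:640]; d=c['depth']
    P=np.stack([(u-c['cx'])/c['fx']*d,(v-c['cy'])/c['fy']*d,d],-1)
    return (P-t)@R
E
python3 - <<'E'
from h import *
o=env.get_obs(); print(o, env.hold_point_z)
for n in ['scene','side','wrist']:
    c=env.read_camera(n); cv2.imwrite(f'pics/{n}0.png',c['pixels']); np.savez(f'{n}0.npz',**c)
    print(n,c['fx'],c['cx'],c['cy'],c['rvec'],c['tvec'])
E
```

```text
pics
{'time_s': 0.0, 'qpos': array([69.39182706, 18.43983413, -4.01455094, 83.17509105,  1.29553405,
       78.53787914, -3.26088274]), 'joint_velocities': array([ 0.06297954, -0.11295293,  0.06405747, -0.01324793,  0.05912334,
       -0.01985005, -0.01000253]), 'effort': array([ 2.25634285e-04, -4.91286242e+01, -4.03945176e-01, -3.12527883e+01,
       -6.40417007e-02,  4.37301700e-02,  1.43210900e-04]), 'tool_pos': array([ 0.23708337, -0.60464298,  0.22145092]), 'tool_rot': array([-1.79892460e+02,  6.43099601e-03,  2.14162262e+01]), 'force': array([ 0.69802401, -0.07220286,  0.58215066]), 'wrist_torque': array([ 0.00262343,  0.02185418, -0.06191226]), 'grasp_force': 0.0, 'grip_width': 0.08722343684632519} 0.0187
scene 601.0317868523443 320.69232745261206 240.80449958911646 [ 2.2676664   1.02159547 -0.35832215] [-0.31034984 -0.25685377  1.81734255]
side 531.011546599429 316.7589855833052 238.89418095916756 [ 0.93507804 -2.34642144  1.1758011 ] [0.34819559 0.23157658 0.91884821]
wrist 371.64829954431775 324.58540127088963 238.5803357321949 [-2.41998848  1.64964767  0.20974321] [-0.64809506 -0.03075126  0.39037686]
```

View pics/scene0.png

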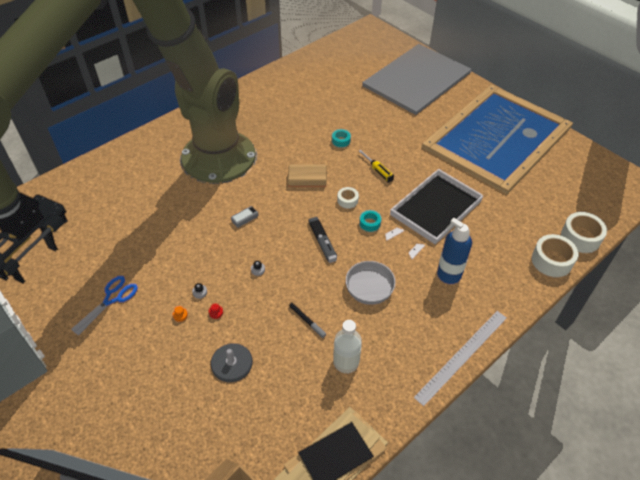

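View pics/side0.png

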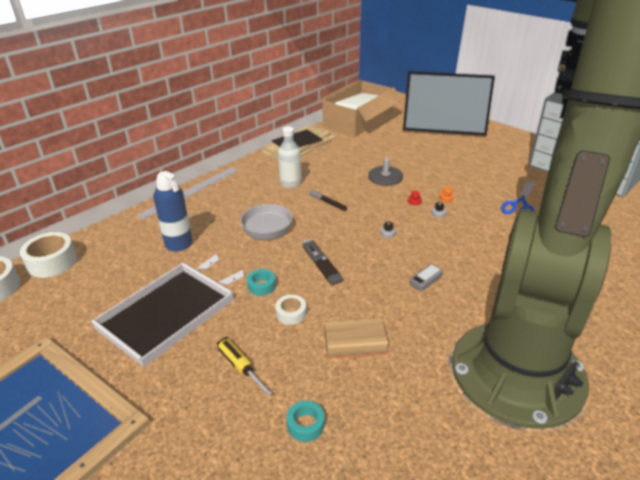

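The scene view shows the magnets at (258,268) and (200,290), the tape at (348,198), the knife at (323,240) and the screwdriver at (377,168). The dish is at (370,283), the tray at (437,207), the spindle at (231,360), the duster at (455,252) and the cleaner at (347,347). The side view confirms these. Next I fuse both depth images into positions.

```bash
cat > loc.py <<'E'
from h import *
S=dict(m1=(258,268,14),m2=(200,290,14),tape=(348,198,16),knife=(323,240,30),driver=(377,168,26),dish=(370,283,32),tray=(437,207,52),spin=(231,360,30),duster=(453,275,15),cleaner=(347,358,14),teal=(370,221,15),red=(216,311,9),orange=(180,314,9),wood=(307,178,22))
def loc(cs,names=S):
    a,b=(world(c).reshape(-1,3) for c in cs)
    A=a.reshape(480,640,3)
    for n in names:
        u,v,r=S[n]
        p=A[max(0,v-r):v+r,u-r:u+r].reshape(-1,3); zt=.004
        p=p[(p[:,2]>zt)&(p[:,2]<.25)]
        seed=np.median(p,0)
        R={'tray':.15,'knife':.09,'driver':.09,'dish':.075,'spin':.06}.get(n,.045)
        out=[]
        for q in (a,b):
            q=q[(np.hypot(*(q[:,:2]-seed[:2]).T)<R)&(q[:,2]>zt)&(q[:,2]<.25)]
            if len(q)<8: out.append(None);continue
            rc=cv2.minAreaRect(q[:,:2].astype(np.float32)); out.append((np.round(rc[0],4),np.round(rc[1],3),round(rc[2],1),round(float(q[:,2].max()),3),len(q)))
        print(n,*out,sep='\n   ')
if __name__=='__main__':
    cs=[dict(np.load(f'{n}0.npz')) for n in('scene','side')]
    loc(cs)
    W=[world(c).reshape(-1,3) for c in cs]
    s=1000 # px per m; x 0.2..0.9 -> up, y -0.5..0.3 left
    im=np.zeros((600,800,3),np.uint8)
    for c,w in zip(cs[::-1],W[::-1]):
        col=c['pixels'].reshape(-1,3); k=np.argsort(w[:,2]); w=w[k];col=col[k]
        u=((.4-w[:,1])*s).astype(int); v=((.85-w[:,0])*s).astype(int)
        m=(u>0)&(u<799)&(v>0)&(v<599)&(w[:,2]>-.02)&(w[:,2]<.25)
        for x,y,cc in zip(u[m],v[m],col[m]): im[y:y+2,x:x+2]=cc
    cv2.imwrite('pics/top.png',im)
E
python3 loc.py
```

```text
m1
   (array([ 0.4238, -0.1777]), array([0.085, 0.082]), 52.0, 0.037, 215)
   (array([ 0.4274, -0.1784]), array([0.085, 0.076]), 55.5, 0.035, 244)
m2
   (array([ 0.3857, -0.3252]), array([0.078, 0.078]), 53.3, 0.038, 215)
   (array([ 0.3829, -0.3256]), array([0.086, 0.076]), 12.5, 0.035, 224)
tape
   (array([0.3916, 0.1585]), array([0.074, 0.077]), 22.6, 0.034, 354)
   (array([0.3855, 0.1668]), array([0.086, 0.073]), 79.2, 0.03, 741)
knife
   (array([0.4648, 0.0092]), array([0.174, 0.168]), 80.4, 0.027, 777)
   (array([0.4641, 0.0093]), array([0.174, 0.171]), 36.5, 0.025, 1004)
driver
   (array([0.3693, 0.3122]), array([0.17 , 0.174]), 8.4, 0.035, 521)
   (array([0.3714, 0.3139]), array([0.174, 0.174]), 65.3, 0.03, 1099)
dish
   (array([0.6423, 0.0102]), array([0.137, 0.146]), 57.5, 0.037, 1693)
   (array([0.6401, 0.0128]), array([0.142, 0.14 ]), 1.0, 0.037, 1580)
tray
   (array([0.5749, 0.3279]), array([0.297, 0.283]), 57.5, 0.03, 2518)
   (array([0.58  , 0.3273]), array([0.297, 0.29 ]), 9.8, 0.029, 7141)
spin
   (array([ 0.5921, -0.3845]), array([0.113, 0.113]), 14.6, 0.063, 1336)

[... 259 characters left out ...]
rray([0.085, 0.08 ]), 77.5, 0.166, 1205)
   (array([ 0.7696, -0.1994]), array([0.086, 0.068]), 66.1, 0.165, 262)
teal
   (array([0.5002, 0.1475]), array([0.078, 0.075]), 60.8, 0.034, 379)
   (array([0.4919, 0.1529]), array([0.082, 0.064]), 43.5, 0.031, 640)
red
   (array([ 0.4627, -0.3357]), array([0.084, 0.077]), 56.0, 0.036, 231)
   (array([ 0.4605, -0.3346]), array([0.084, 0.083]), 37.0, 0.035, 205)
orange
   (array([ 0.4111, -0.4039]), array([0.084, 0.081]), 1.8, 0.038, 247)
   (array([ 0.4075, -0.4002]), array([0.083, 0.081]), 43.7, 0.035, 215)
wood
   (array([0.2564, 0.1322]), array([0.09 , 0.081]), 57.7, 0.04, 608)
   (array([0.2494, 0.1388]), array([0.089, 0.067]), 49.3, 0.036, 1206)
```

View pics/top.png

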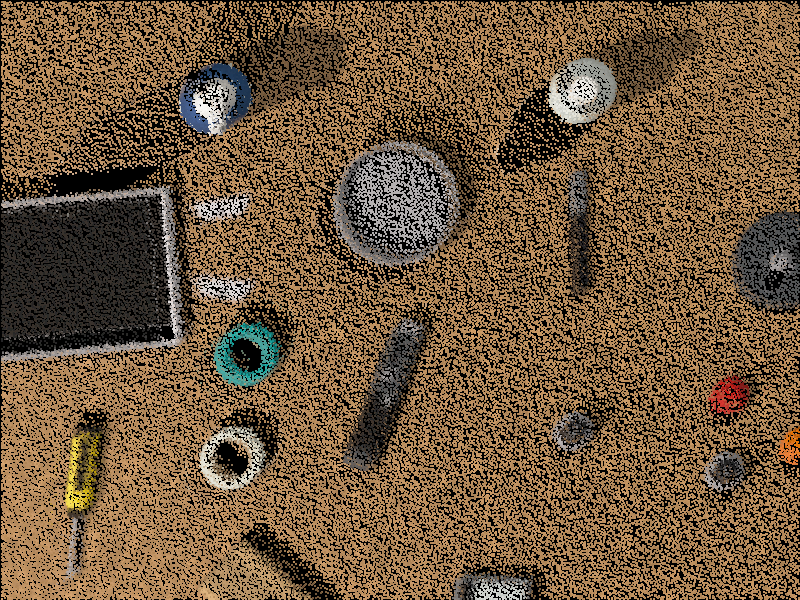

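The top-down map shows every target clearly. It has the tape at (232,457), the knife centred at (387,393), the driver handle at (83,470), the dish at (398,203) and the magnets at (575,432) and (726,472). Now I refine these with height bands.

```bash
cat > ref.py <<'E'
from h import *
def clouds(tag):
    out=[]
    for n in('scene','side'):
        c=dict(np.load(f'{n}{tag}.npz')); w=world(c); 
        out.append((w.reshape(-1,3),c['pixels'].reshape(-1,3)))
    return out
def blob(w,xy,R,z0,z1):
    q=w[(np.hypot(*(w[:,:2]-xy).T)<R)&(w[:,2]>z0)&(w[:,2]<z1)]
    return q
def go(tag,items):
    cl=clouds(tag)
    for n,(xy,R,z0,z1) in items.items():
        for w,_ in cl:
            q=blob(w,np.array(xy),R,z0,z1)
            if len(q)<8: print(n,'few');continue
            rc=cv2.minAreaRect(q[:,:2].astype(np.float32)); ext=np.percentile(q[:,:2],[1,99],axis=0)
            print(n,len(q),'bbox mid',ext.mean(0).round(4),'ext',(ext[1]-ext[0]).round(3),'rect',np.round(rc[0],4),np.round(rc[1],3),round(rc[2],1),'ztop',np.percentile(q[:,2],95).round(4))
if __name__=='__main__':
    for w,_ in clouds('0'): print('table',np.median(w[(abs(w[:,0]-.5)<.15)&(abs(w[:,1])<.3)&(w[:,2]<.01),2]), np.std(w[(abs(w[:,0]-.6)<.05)&(abs(w[:,1]+.12)<.03)&(w[:,2]<.02),2]))
    go('0',dict(m1=((.418,-.175),.03,.012,.05),m2=((.378,-.326),.03,.012,.05),m1k=((.418,-.175),.03,.022,.05),m2k=((.378,-.326),.03,.022,.05),tape=((.393,.168),.045,.018,.05),knife=((.457,.013),.09,.011,.05),handle=((.38,.317),.065,.012,.05),
     shaft=((.32,.326),.06,.0085,.05),dish=((.647,.002),.08,.02,.05),tray=((.58,.32),.17,.013,.05),spin=((.59,-.385),.06,.008,.02),post=((.59,-.385),.03,.03,.07),duster=((.755,.183),.05,.03,.12),cleaner=((.76,-.183),.05,.03,.12)))
E
python3 ref.py
```

```text
table 0.0007240439194548622 0.002768206582552601
table 0.0024761763581420265 0.0015388221092117083
m1 107 bbox mid [ 0.4228 -0.1757] ext [0.029 0.03 ] rect [ 0.4232 -0.1762] [0.032 0.03 ] 80.9 ztop 0.034
m1 148 bbox mid [ 0.4185 -0.17  ] ext [0.032 0.03 ] rect [ 0.417  -0.1696] [0.035 0.028] 42.8 ztop 0.0332
m2 123 bbox mid [ 0.3818 -0.3247] ext [0.029 0.031] rect [ 0.383  -0.3277] [0.034 0.028] 68.9 ztop 0.032
m2 131 bbox mid [ 0.3782 -0.32  ] ext [0.032 0.031] rect [ 0.3767 -0.3183] [0.034 0.029] 31.6 ztop 0.0328
m1k 62 bbox mid [ 0.4204 -0.1749] ext [0.023 0.021] rect [ 0.4202 -0.1741] [0.021 0.025] 72.8 ztop 0.0343
m1k 68 bbox mid [ 0.4186 -0.1698] ext [0.023 0.022] rect [ 0.4188 -0.1692] [0.02  0.023] 65.7 ztop 0.0339
m2k 63 bbox mid [ 0.3796 -0.3255] ext [0.021 0.022] rect [ 0.3806 -0.3269] [0.021 0.021] 61.5 ztop 0.0339
m2k 62 bbox mid [ 0.3771 -0.3215] ext [0.02  0.022] rect [ 0.3776 -0.3214] [0.021 0.022] 17.5 ztop 0.0337
tape 212 bbox mid [0.3933 0.1658] ext [0.058 0.058] rect [0.393  0.1665] [0.058 0.062] 34.8 ztop 0.0292
tape 476 bbox mid [0.3913 0.1705] ext [0.058 0.057]
[... 1261 characters left out ...]
 rect [ 0.588  -0.3777] [0.092 0.097] 3.6 ztop 0.017
post 68 bbox mid [ 0.5901 -0.3824] ext [0.016 0.016] rect [ 0.5905 -0.3828] [0.015 0.017] 56.2 ztop 0.0589
post 63 bbox mid [ 0.5881 -0.3773] ext [0.014 0.015] rect [ 0.5874 -0.3769] [0.015 0.016] 30.1 ztop 0.0587
duster 619 bbox mid [0.7565 0.1726] ext [0.059 0.044] rect [0.7609 0.1682] [0.065 0.037] 26.9 ztop 0.1147
duster 1008 bbox mid [0.7401 0.1907] ext [0.043 0.059] rect [0.7376 0.196 ] [0.065 0.038] 59.7 ztop 0.1159
cleaner 759 bbox mid [ 0.7633 -0.1882] ext [0.055 0.052] rect [ 0.765  -0.1886] [0.06  0.055] 44.3 ztop 0.117
cleaner 727 bbox mid [ 0.7522 -0.1745] ext [0.048 0.05 ] rect [ 0.7481 -0.1728] [0.061 0.043] 55.3 ztop 0.1155
```

```bash
cat >> h.py <<'E'
def wworld(c):
    R=cv2.Rodrigues(np.array(c['rvec'],float))[0]; t=np.array(c['tvec'],float).reshape(3)
    v,u=np.mgrid[0:480,0:640]; a=(u-c['cx'])/c['fx']; b=(v-c['cy'])/c['fy']; th=np.hypot(a,b)+1e-9
    d=c['depth']; s=np.where(th<1.4,np.tan(np.minimum(th,1.4))/th,np.nan)
    w=(np.stack([a*s*d,b*s*d,d],-1)-t)@R
    w[(d<=0)|(th>1.2)]=np.nan; return w
def to(x,y,z,yaw=None):
    "dp (cm) and twist from the measured pose"
    o=env.get_obs(); from scipy.spatial.transform import Rotation as Ro
    R=Ro.from_euler('xyz',o['tool_rot'],degrees=True).as_matrix()
    d=R.T@(np.array([x,y,z])-o['tool_pos'])*100
    tw=None if yaw is None else -((yaw-o['tool_rot'][2]+90)%180-90)
    print('to',(x,y,z,yaw),'dp',d.round(2),'twist',None if tw is None else round(tw,1),'q7',o['qpos'][6].round(0),'t',round(o['time_s'],2))
def wblob(xy,R,z0,z1,c=None,show=True):
    c=c or env.read_camera('wrist'); w=wworld(c).reshape(-1,3)
    q=w[(np.hypot(*(w[:,:2]-np.array(xy)).T)<R)&(w[:,2]>z0)&(w[:,2]<z1)]
    if len(q)<8: print('few');return
    rc=cv2.minAreaRect(q[:,:2].astype(np.float32)); e=np.percentile(q[:,:2],[1,99],axis=0)
    print(len(q),'mid',e.mean(0).round(4),'ext',(e[1]-e[0]).round(3),'rect',np.round(rc[0],4),np.round(rc[1],3),round(rc[2],1),'ztop',np.percentile(q[:,2],95).round(4))
E
python3 - <<'E'
from h import *
from scipy.optimize import least_squares
c=dict(np.load('wrist0.npz')); print('depth',(c['depth']>0).mean())
for a in [((.59,-.383),.03,.03,.07),((.59,-.383),.06,.008,.02),((.42,-.172),.03,.02,.05),((.379,-.323),.03,.02,.05)]: wblob(*a,c=c)
# tray: rim points fit to rectangle outline 217x153 (mid wall)
for n in ('scene','side'):
    w=world(dict(np.load(n+'0.npz'))).reshape(-1,3)
    q=w[(w[:,2]>.015)&(w[:,2]<.03)&(w[:,1]>.19)&(w[:,0]>.47)&(w[:,0]<.70)][:,:2]
    def res(p):
        ca,sa=np.cos(p[2]),np.sin(p[2]); d=q-p[:2]; X=abs(d@[ca,sa]);Y=abs(d@[-sa,ca])
        dx,dy=X-.1085,Y-.0765
        return np.where((dx<0)&(dy<0),np.minimum(-dx,-dy),np.hypot(np.maximum(dx,0),np.maximum(dy,0)))
    f=least_squares(res,[.585,.33,1.69],loss='soft_l1',f_scale=.003); print(n,len(q),f.x.round(4),np.degrees(f.x[2]).round(1),np.median(abs(f.fun)))
for p in [(.379,-.323,.10,49.5),(.379,-.323,.013,49.5)]: to(*p)
E
```

```text
depth 0.93611328125
few
few
few
306 mid [ 0.375  -0.3256] ext [0.02  0.021] rect [ 0.3744 -0.325 ] [0.019 0.024] 14.2 ztop 0.032
scene 2019 [0.5757 0.6342 1.0107] 57.9 0.06072830301860267
side 3305 [0.5694 0.4249 1.6509] 94.6 0.011363892725939004
to (0.379, -0.323, 0.1, 49.5) dp [ 23.49 -21.03  12.2 ] twist -28.1 q7 -3.0 t 0.15
to (0.379, -0.323, 0.013, 49.5) dp [ 23.5  -21.02  20.9 ] twist -28.1 q7 -3.0 t 0.15
```

```bash
python3 -m jog '[{"dp":[23.3,-21.0,10],"twist":-28,"fingers":0.5},{"dp":[23.3,-21.0,10],"twist":-28,"fingers":0.5},{"dp":[23.3,-21.0,10],"twist":-28,"fingers":0.5},{"dp":[23.3,-21.0,10],"twist":-28,"fingers":0.5},{"dp":[23.3,-21.0,10],"twist":-28,"fingers":0.5},{"dp":[23.3,-21.0,10],"twist":-28,"fingers":0.5},{"dp":[23.3,-21.0,10],"twist":-28,"fingers":0.5}]' 30
python3 - <<'E'
from h import *
from scipy.optimize import least_squares
c=env.read_camera('wrist'); cv2.imwrite('pics/w1.png',c['pixels'])
for a in [((.378,-.323),.03,.02,.05),((.378,-.323),.03,.009,.05),((.42,-.172),.03,.02,.05),((.59,-.383),.03,.03,.07)]: wblob(*a,c=c)
to(.377,-.324,.014,49.5)
for n in ('scene','side'):
    w=world(dict(np.load(n+'0.npz'))).reshape(-1,3)
    q=w[(w[:,2]>.015)&(w[:,2]<.03)&(w[:,1]>.19)&(w[:,1]<.46)&(w[:,0]>.47)&(w[:,0]<.70)][:,:2]
    def res(p):
        ca,sa=np.cos(p[2]),np.sin(p[2]); d=q-p[:2]; X=abs(d@[ca,sa]);Y=abs(d@[-sa,ca])
        dx,dy=X-.1085,Y-.0765
        return np.where((dx<0)&(dy<0),np.minimum(-dx,-dy),np.hypot(np.maximum(dx,0),np.maximum(dy,0)))
    f=least_squares(res,[.585,.33,1.69],loss='soft_l1',f_scale=.003); print(n,len(q),f.x.round(4),np.degrees(f.x[2]).round(1),np.median(abs(f.fun)))
E
```

```text
time_s: 1.02
tool_pos: [0.3777, -0.324, 0.1224]
tool_rot: [-180.0, 0.0, 49.5]
force: [0.5, -0.3, 0.4]
grip_width: 0.044
grasp_force: 0.0
796 mid [ 0.3769 -0.3236] ext [0.021 0.021] rect [ 0.3766 -0.3242] [0.022 0.023] 28.4 ztop 0.032
1672 mid [ 0.3767 -0.3237] ext [0.033 0.033] rect [ 0.3767 -0.3241] [0.035 0.035] 74.0 ztop 0.0316
804 mid [ 0.4167 -0.1733] ext [0.022 0.021] rect [ 0.4166 -0.173 ] [0.022 0.023] 45.3 ztop 0.032
584 mid [ 0.5848 -0.3795] ext [0.013 0.014] rect [ 0.5845 -0.3793] [0.016 0.014] 61.5 ztop 0.0581
to (0.377, -0.324, 0.014, 49.5) dp [ 0.13 -0.13 10.88] twist -0.1 q7 -4.0 t 1.07
scene 495 [0.5759 0.3344 1.6591] 95.1 0.0015550429892440543
side 1280 [0.5742 0.3386 1.6611] 95.2 0.0011138045663433849
```

View pics/w1.png

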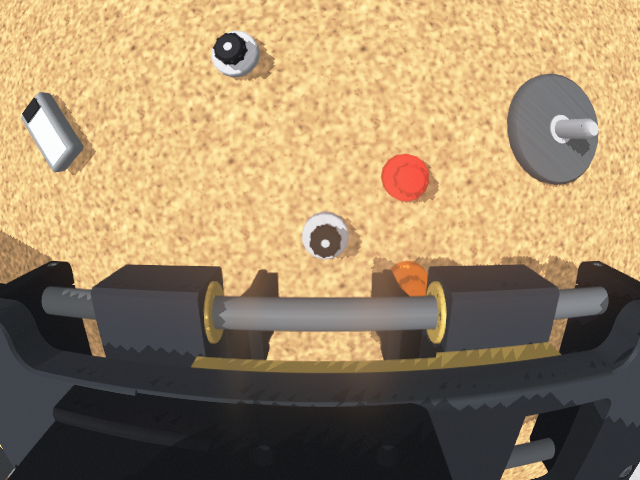

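The wrist view shows magnet_2 at (325,237), magnet_1 at (236,50), the red decoy at (405,177) and the spindle at (553,128). I descend now and grip the knob.

```bash
python3 -m jog '[{"dp":[0,0,5],"twist":0,"fingers":0.5},{"dp":[0,0,9],"twist":0,"fingers":0.5},{"dp":[0,0,10.8],"twist":0,"fingers":0.5},{"dp":[0,0,10.8],"twist":0,"fingers":0.5},{"dp":[0,0,10.8],"twist":0,"fingers":0},{"dp":[0,0,10.8],"twist":0,"fingers":0},{"dp":[0,0,10.8],"twist":0,"fingers":0},{"dp":[0,0,10.8],"twist":0,"fingers":0}]' 30
python3 -m jog '[{"dp":[0,0,-3],"twist":0,"fingers":0},{"dp":[0,0,-8],"twist":0,"fingers":0},{"dp":[0,0,-10],"twist":0,"fingers":0},{"dp":[0,0,-10],"twist":0,"fingers":0}]'
python3 -c "
from h import *
to(.646,-.020,.105,0);to(.646,-.020,.105,90)"
```

```text
time_s: 2.08
tool_pos: [0.3781, -0.3251, 0.0155]
tool_rot: [179.9, 0.0, 49.4]
force: [0.4, 0.7, 5.3]
grip_width: 0.021
grasp_force: 30.0
time_s: 2.58
tool_pos: [0.3785, -0.3253, 0.116]
tool_rot: [179.8, 0.0, 49.4]
force: [-0.0, -0.2, -2.3]
grip_width: 0.0208
grasp_force: 30.0
to (0.646, -0.02, 0.105, 0) dp [40.59  0.45  1.08] twist 49.4 q7 -5.0 t 2.58
to (0.646, -0.02, 0.105, 90) dp [40.59  0.45  1.08] twist -40.6 q7 -5.0 t 2.58
```

```bash
python3 -m jog '[{"dp":[40.6,0.5,1],"twist":-40.6,"fingers":0},{"dp":[40.6,0.5,1],"twist":-40.6,"fingers":0},{"dp":[40.6,0.5,1],"twist":-40.6,"fingers":0},{"dp":[40.6,0.5,1],"twist":-40.6,"fingers":0},{"dp":[40.6,0.5,1],"twist":-40.6,"fingers":0},{"dp":[40.6,0.5,1],"twist":-40.6,"fingers":0},{"dp":[40.6,0.5,1],"twist":-40.6,"fingers":0},{"dp":[40.6,0.5,1],"twist":-40.6,"fingers":0}]'
python3 - <<'E'
from h import *
c=env.read_camera('wrist'); cv2.imwrite('pics/w2.png',c['pixels']); np.savez('w2.npz',**c)
w=wworld(c).reshape(-1,3)
q=w[(np.hypot(w[:,0]-.646,w[:,1]-.003)<.075)&(w[:,2]>.023)&(w[:,2]<.036)]
print(len(q),np.percentile(q,[1,99],axis=0).round(4))
from scipy.optimize import least_squares
f=least_squares(lambda p:np.hypot(q[:,0]-p[0],q[:,1]-p[1])-p[2],[.646,.003,.061],loss='soft_l1',f_scale=.002);print(f.x.round(4))
wblob((.455,.015),.09,.011,.05,c=c)
to(f.x[0],f.x[1]-.024,.024,90)
E
```

```text
time_s: 3.58
tool_pos: [0.6452, -0.0152, 0.102]
tool_rot: [-179.8, -0.2, 90.3]
force: [-0.5, -0.3, -1.3]
grip_width: 0.021
grasp_force: 30.0
3506 [[ 0.584  -0.0421  0.0231]
 [ 0.7049  0.0661  0.032 ]]
[0.6446 0.0057 0.0588]
5500 mid [0.4562 0.0173] ext [0.14  0.069] rect [0.4541 0.0171] [0.03  0.153] 69.0 ztop 0.0202
to (np.float64(0.6446001249246716), np.float64(-0.018348439665759227), 0.024, 90) dp [-0.04  0.05  7.81] twist 0.2 q7 -11.0 t 3.62
```

View pics/w2.png

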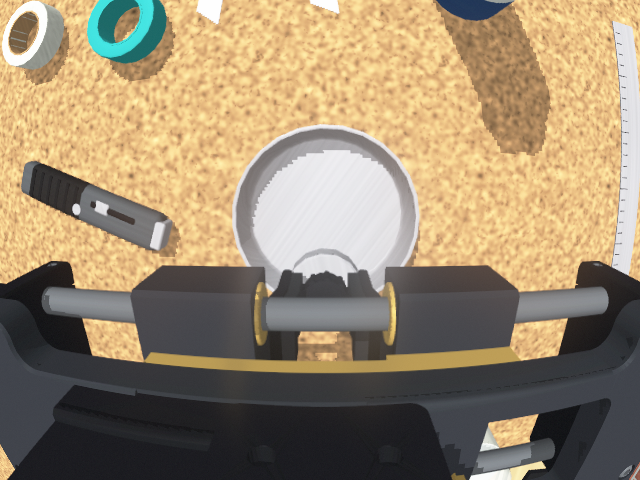

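The dish is centred under the view at about (325,212) and the magnet is held over its near part. The knife is at (97,205). Lower and release.

```bash
python3 -m jog '[{"dp":[0,0,4],"twist":0,"fingers":0},{"dp":[0,0,6.8],"twist":0,"fingers":0},{"dp":[0,0,7.8],"twist":0,"fingers":0},{"dp":[0,0,7.8],"twist":0,"fingers":0},{"dp":[0,0,7.8],"twist":0,"fingers":0.42},{"dp":[0,0,7.8],"twist":0,"fingers":0.42},{"dp":[0,0,7.8],"twist":0,"fingers":0.42}]'
python3 -m jog '[{"dp":[0,0,-4],"twist":0,"fingers":0.42},{"dp":[0,0,-8],"twist":0,"fingers":0.42},{"dp":[0,0,-8],"twist":0,"fingers":0.5}]'
python3 - <<'E'
from h import *
wblob((.645,-.019),.025,.025,.06)
to(.4167,-.173,.10,67)
E
```

```text
time_s: 4.5
tool_pos: [0.646, -0.0195, 0.0273]
tool_rot: [179.9, 0.0, 90.0]
force: [-0.4, -0.8, -0.6]
grip_width: 0.0352
grasp_force: 0.0
time_s: 4.88
tool_pos: [0.6484, -0.019, 0.111]
tool_rot: [179.6, 0.0, 90.0]
force: [0.5, -0.2, 0.6]
grip_width: 0.0405
grasp_force: 0.0
947 mid [ 0.6455 -0.0194] ext [0.021 0.022] rect [ 0.6453 -0.0196] [0.024 0.022] 85.7 ztop 0.0398
to (0.4167, -0.173, 0.1, 67) dp [-15.35 -23.02   0.78] twist 23.0 q7 -11.0 t 4.92
```

```bash
python3 -m jog '[{"dp":[-15.4,-22.8,1],"twist":23,"fingers":0.5},{"dp":[-15.4,-22.8,1],"twist":23,"fingers":0.5},{"dp":[-15.4,-22.8,1],"twist":23,"fingers":0.5},{"dp":[-15.4,-22.8,1],"twist":23,"fingers":0.5},{"dp":[-15.4,-22.8,1],"twist":23,"fingers":0.5},{"dp":[-15.4,-22.8,1],"twist":23,"fingers":0.5},{"dp":[-15.4,-22.8,1],"twist":23,"fingers":0.5}]'
python3 - <<'E'
from h import *
wblob((.4167,-.173),.03,.02,.05)
to(.4167,-.173,.015,67)
E
```

```text
time_s: 5.8
tool_pos: [0.4182, -0.1727, 0.0963]
tool_rot: [180.0, -0.0, 67.1]
force: [0.5, 1.4, 0.1]
grip_width: 0.0435
grasp_force: 0.0
977 mid [ 0.4171 -0.172 ] ext [0.021 0.021] rect [ 0.4167 -0.1721] [0.024 0.022] 61.7 ztop 0.0319
to (0.4167, -0.173, 0.015, 67) dp [-0.13 -0.15  8.14] twist 0.1 q7 -4.0 t 5.85
```

```bash
python3 -m jog '[{"dp":[0,-0.1,5],"twist":0,"fingers":0.5},{"dp":[0,-0.1,7.3],"twist":0,"fingers":0.5},{"dp":[0,-0.1,8.1],"twist":0,"fingers":0.5},{"dp":[0,-0.1,8.1],"twist":0,"fingers":0.5},{"dp":[0,-0.1,8.1],"twist":0,"fingers":0},{"dp":[0,-0.1,8.1],"twist":0,"fingers":0},{"dp":[0,-0.1,8.1],"twist":0,"fingers":0},{"dp":[0,-0.1,8.1],"twist":0,"fingers":0}]'
python3 -m jog '[{"dp":[0,0,-3],"twist":0,"fingers":0},{"dp":[0,0,-8],"twist":0,"fingers":0},{"dp":[0,0,-10],"twist":0,"fingers":0},{"dp":[0,0,-10],"twist":0,"fingers":0}]'
python3 -c "
from h import *
to(.645,.031,.105,90)"
```

```text
time_s: 6.85
tool_pos: [0.417, -0.1735, 0.0161]
tool_rot: [179.9, 0.0, 67.0]
force: [-0.3, 0.7, 3.4]
grip_width: 0.021
grasp_force: 30.0
time_s: 7.35
tool_pos: [0.4176, -0.1737, 0.1169]
tool_rot: [179.8, 0.0, 67.0]
force: [-0.9, -0.1, -1.6]
grip_width: 0.0213
grasp_force: 30.0
to (0.645, 0.031, 0.105, 90) dp [27.73 12.93  1.21] twist -23.0 q7 -4.0 t 7.35
```

```bash
python3 -m jog '[{"dp":[27.7,12.9,1],"twist":-23,"fingers":0},{"dp":[27.7,12.9,1],"twist":-23,"fingers":0},{"dp":[27.7,12.9,1],"twist":-23,"fingers":0},{"dp":[27.7,12.9,1],"twist":-23,"fingers":0},{"dp":[27.7,12.9,1],"twist":-23,"fingers":0},{"dp":[27.7,12.9,1],"twist":-23,"fingers":0},{"dp":[27.7,12.9,1],"twist":-23,"fingers":0},{"dp":[27.7,12.9,1],"twist":-23,"fingers":0}]'
python3 -c "
from h import *
to(.645,.031,.0245,90)"
```

```text
time_s: 8.35
tool_pos: [0.6425, 0.0295, 0.1048]
tool_rot: [-179.9, 0.1, 89.9]
force: [-0.3, -0.8, -1.5]
grip_width: 0.0211
grasp_force: 30.0
to (0.645, 0.031, 0.0245, 90) dp [0.16 0.27 8.03] twist -0.1 q7 -17.0 t 8.35
```

```bash
python3 -m jog '[{"dp":[0.1,0,4],"twist":0,"fingers":0},{"dp":[0.1,0,7],"twist":0,"fingers":0},{"dp":[0.1,0,8],"twist":0,"fingers":0},{"dp":[0.1,0,8],"twist":0,"fingers":0},{"dp":[0.1,0,8],"twist":0,"fingers":0.42},{"dp":[0.1,0,8],"twist":0,"fingers":0.42},{"dp":[0.1,0,8],"twist":0,"fingers":0.42}]'
python3 -m jog '[{"dp":[0,0,-4],"twist":0,"fingers":0.42},{"dp":[0,0,-8],"twist":0,"fingers":0.42},{"dp":[0,0,-8],"twist":0,"fingers":0.6}]'
python3 - <<'E'
from h import *
c=env.read_camera('wrist')
wblob((.645,.031),.022,.025,.06,c=c)
wblob((.645,-.0195),.022,.025,.06,c=c)
wblob((.455,.017),.09,.011,.05,c=c)
to(.455,.017,.1,69)
E
```

```text
time_s: 9.22
tool_pos: [0.644, 0.0325, 0.0262]
tool_rot: [179.9, 0.0, 90.0]
force: [0.0, 0.6, 0.2]
grip_width: 0.0356
grasp_force: 0.0
time_s: 9.6
tool_pos: [0.6463, 0.0332, 0.1098]
tool_rot: [179.6, -0.0, 90.0]
force: [0.6, -1.0, -0.2]
grip_width: 0.0408
grasp_force: 0.0
967 mid [0.6438 0.0337] ext [0.021 0.022] rect [0.6435 0.0332] [0.023 0.023] 68.9 ztop 0.0399
75 mid [ 0.6451 -0.0282] ext [0.015 0.005] rect [ 0.6451 -0.0284] [0.016 0.005] 0.7 ztop 0.0395
3155 mid [0.44   0.0284] ext [0.11 0.05] rect [0.441  0.0226] [0.03  0.125] 68.9 ztop 0.0203
to (0.455, 0.017, 0.1, 69) dp [ -1.57 -18.98   0.68] twist 21.0 q7 -17.0 t 9.65
```

```bash
python3 -m jog '[{"dp":[-1.6,-18.9,0.8],"twist":-69,"fingers":0.75},{"dp":[-1.6,-18.9,0.8],"twist":-69,"fingers":0.75},{"dp":[-1.6,-18.9,0.8],"twist":-69,"fingers":0.75},{"dp":[-1.6,-18.9,0.8],"twist":-69,"fingers":0.75},{"dp":[-1.6,-18.9,0.8],"twist":-69,"fingers":0.75},{"dp":[-1.6,-18.9,0.8],"twist":-69,"fingers":0.75},{"dp":[-1.6,-18.9,0.8],"twist":-69,"fingers":0.75},{"dp":[-1.6,-18.9,0.8],"twist":-69,"fingers":0.75}]'
python3 - <<'E'
from h import *
c=env.read_camera('wrist'); cv2.imwrite('pics/w3.png',c['pixels'])
wblob((.455,.017),.09,.01,.05,c=c)
to(.455,.017,.004,159)
E
```

```text
time_s: 10.65
tool_pos: [0.4537, 0.0163, 0.0966]
tool_rot: [-180.0, -0.1, 159.0]
force: [-0.1, 0.3, -0.9]
grip_width: 0.0656
grasp_force: 0.0
7759 mid [0.452  0.0184] ext [0.141 0.068] rect [0.4531 0.0167] [0.03  0.154] 69.5 ztop 0.0202
to (0.455, 0.017, 0.004, 159) dp [-0.1   0.11  9.28] twist -0.1 q7 62.0 t 10.7
```

View pics/w3.png

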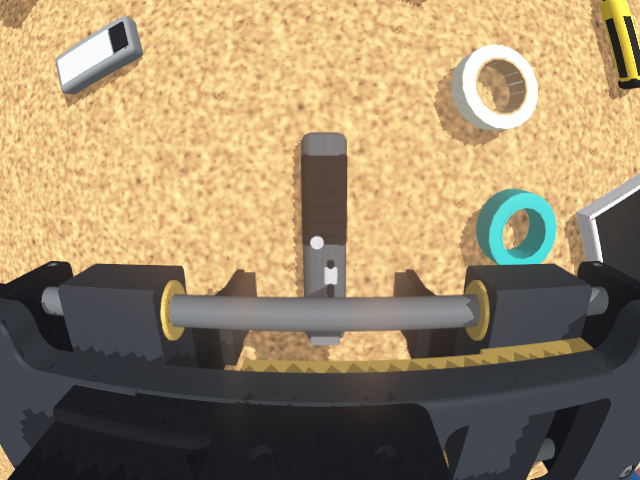

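The knife lies at (325,240), aligned between the fingers. The tape is at (495,87). Grip the knife.

```bash
python3 -m jog '[{"dp":[0,0,5],"twist":0,"fingers":0.75},{"dp":[0,0,8.3],"twist":0,"fingers":0.75},{"dp":[0,0,9.3],"twist":0,"fingers":0.75},{"dp":[0,0,9.3],"twist":0,"fingers":0.75},{"dp":[0,0,9.3],"twist":0,"fingers":0},{"dp":[0,0,9.3],"twist":0,"fingers":0},{"dp":[0,0,9.3],"twist":0,"fingers":0},{"dp":[0,0,9.3],"twist":0,"fingers":0}]' 45
python3 -m jog '[{"dp":[0,0,-3],"twist":0,"fingers":0},{"dp":[0,0,-8],"twist":0,"fingers":0},{"dp":[0,0,-10],"twist":0,"fingers":0},{"dp":[0,0,-10],"twist":0,"fingers":0}]'
python3 -c "
from h import *
to(.575,.336,.105,95.2)"
```

```text
time_s: 11.7
tool_pos: [0.4548, 0.0163, 0.0049]
tool_rot: [-180.0, 0.0, 159.0]
force: [0.0, -0.2, -0.3]
grip_width: 0.0334
grasp_force: 0.0
time_s: 12.2
tool_pos: [0.4557, 0.0161, 0.1058]
tool_rot: [-180.0, 0.2, 159.0]
force: [0.5, -0.5, -2.4]
grip_width: 0.0291
grasp_force: 45.0
to (0.575, 0.336, 0.105, 95.2) dp [ 0.33 34.14  0.07] twist 63.8 q7 62.0 t 12.2
```

```bash
python3 -m jog '[{"dp":[-3,35.5,0],"twist":63.8,"fingers":0},{"dp":[-3,35.5,0],"twist":63.8,"fingers":0},{"dp":[-3,35.5,0],"twist":63.8,"fingers":0},{"dp":[-3,35.5,0],"twist":63.8,"fingers":0},{"dp":[-3,35.5,0],"twist":63.8,"fingers":0},{"dp":[-3,35.5,0],"twist":63.8,"fingers":0},{"dp":[-3,35.5,0],"twist":63.8,"fingers":0},{"dp":[-3,35.5,0],"twist":63.8,"fingers":0}]'
cat > tray.py <<'E'
from h import *
from scipy.optimize import least_squares
def tray(c):
    w=wworld(c).reshape(-1,3)
    q=w[(w[:,2]>.015)&(w[:,2]<.026)&(abs(w[:,1]-.335)<.14)&(abs(w[:,0]-.575)<.11)][:,:2]
    def res(p):
        ca,sa=np.cos(p[2]),np.sin(p[2]); d=q-p[:2]; X=abs(d@[ca,sa]);Y=abs(d@[-sa,ca]); dx,dy=X-.1085,Y-.0765
        return np.where((dx<0)&(dy<0),np.minimum(-dx,-dy),np.hypot(np.maximum(dx,0),np.maximum(dy,0)))
    f=least_squares(res,[.575,.336,1.66],loss='soft_l1',f_scale=.002); print('tray',len(q),f.x[:2].round(4),np.degrees(f.x[2]).round(1),np.median(abs(f.fun)))
    return f.x
E
python3 - <<'E'
from tray import *
c=env.read_camera('wrist'); cv2.imwrite('pics/w4.png',c['pixels']); p=tray(c)
u=np.array([np.sin(p[2]),-np.cos(p[2])])*.035
print(p[:2]+u,p[:2]-u); to(*(p[:2]+u),.008,np.degrees(p[2]))
wblob((.381,.316),.09,.013,.05,c=c)
E
```

```text
time_s: 13.2
tool_pos: [0.6075, 0.3407, 0.1013]
tool_rot: [-179.8, -0.1, 95.5]
force: [-1.4, -1.4, -1.6]
grip_width: 0.0292
grasp_force: 45.0
tray 4422 [0.573  0.3372] 95.1 0.0012071781152592567
[0.6078499  0.34025901] [0.53812584 0.33404971]
to (np.float64(0.6078498994791894), np.float64(0.34025901255553154), 0.008, np.float64(95.08906805112258)) dp [0.22 0.05 9.36] twist 0.3 q7 -40.0 t 13.25
2303 mid [0.3633 0.3195] ext [0.114 0.028] rect [0.36   0.3217] [0.026 0.123] 83.2 ztop 0.0261
```

View pics/w4.png

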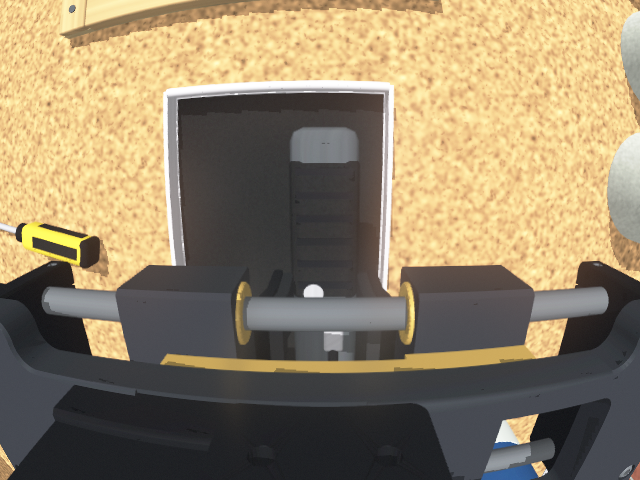

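The knife is held level above the far half of the tray, around (323,230). Lower and release.

```bash
python3 -m jog '[{"dp":[0.1,0,5],"twist":0,"fingers":0},{"dp":[0.1,0,8],"twist":0,"fingers":0},{"dp":[0.1,0,9.2],"twist":0,"fingers":0},{"dp":[0.1,0,9.2],"twist":0,"fingers":0},{"dp":[0.1,0,9.2],"twist":0,"fingers":0.45},{"dp":[0.1,0,9.2],"twist":0,"fingers":0.45},{"dp":[0.1,0,9.2],"twist":0,"fingers":0.45},{"dp":[0.1,0,9.2],"twist":0,"fingers":0.45}]'
python3 -m jog '[{"dp":[0,0,-4],"twist":0,"fingers":0.45},{"dp":[0,0,-9],"twist":0,"fingers":0.45},{"dp":[0,0,-9],"twist":0,"fingers":0.6}]'
python3 - <<'E'
from tray import *
c=env.read_camera('wrist')
wblob((.608,.34),.09,.0145,.05,c=c);wblob((.381,.316),.09,.013,.05,c=c)
to(.381,.316,.1,174)
E
```

```text
time_s: 14.25
tool_pos: [0.6095, 0.3381, 0.0124]
tool_rot: [-180.0, 0.0, 95.2]
force: [-0.8, -0.2, 0.4]
grip_width: 0.0392
grasp_force: 0.0
time_s: 14.62
tool_pos: [0.612, 0.3405, 0.1078]
tool_rot: [179.5, -0.2, 95.2]
force: [-0.1, -0.5, 0.5]
grip_width: 0.0436
grasp_force: 0.0
8124 mid [0.6203 0.3377] ext [0.061 0.151] rect [0.6222 0.341 ] [0.058 0.162] 5.4 ztop 0.0232
2218 mid [0.365  0.3194] ext [0.111 0.028] rect [0.3618 0.3214] [0.027 0.12 ] 82.9 ztop 0.026
to (0.381, 0.316, 0.1, 174) dp [ -0.23 -23.09   0.41] twist -78.8 q7 -40.0 t 14.68
```

```bash
python3 -m jog '[{"dp":[0,-23.1,0.6],"twist":-78,"fingers":0.65},{"dp":[0,-23.1,0.6],"twist":-78,"fingers":0.65},{"dp":[0,-23.1,0.6],"twist":-78,"fingers":0.65},{"dp":[0,-23.1,0.6],"twist":-78,"fingers":0.65},{"dp":[0,-23.1,0.6],"twist":-78,"fingers":0.65},{"dp":[0,-23.1,0.6],"twist":-78,"fingers":0.65},{"dp":[0,-23.1,0.6],"twist":-78,"fingers":0.65},{"dp":[0,-23.1,0.6],"twist":-78,"fingers":0.65}]'
python3 - <<'E'
from h import *
c=env.read_camera('wrist'); cv2.imwrite('pics/w5.png',c['pixels'])
wblob((.381,.316),.07,.011,.05,c=c)
to(.381,.318,.004,173.3)
E
```

```text
time_s: 15.68
tool_pos: [0.3788, 0.3164, 0.0954]
tool_rot: [-179.9, -0.1, 173.4]
force: [0.2, 0.1, -0.2]
grip_width: 0.0566
grasp_force: 0.0
4555 mid [0.3633 0.3187] ext [0.096 0.028] rect [0.3632 0.32  ] [0.025 0.103] 84.2 ztop 0.026
to (0.381, 0.318, 0.004, 173.3) dp [-0.21  0.19  9.14] twist 0.1 q7 29.0 t 15.72
```

View pics/w5.png

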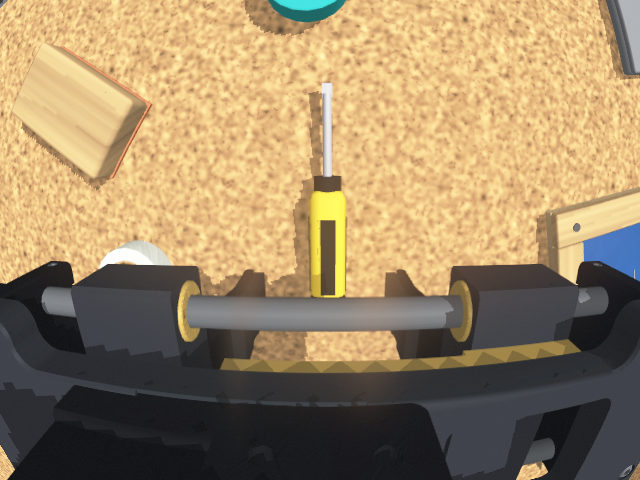

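The screwdriver handle spans rows 177 to 297 at column 327, between the fingers and aligned.

```bash
python3 -m jog '[{"dp":[0,0.2,5],"twist":0,"fingers":0.65},{"dp":[0,0.2,8],"twist":0,"fingers":0.65},{"dp":[0,0.2,8.9],"twist":0,"fingers":0.65},{"dp":[0,0.2,8.9],"twist":0,"fingers":0.65},{"dp":[0,0.2,8.9],"twist":0,"fingers":0},{"dp":[0,0.2,8.9],"twist":0,"fingers":0},{"dp":[0,0.2,8.9],"twist":0,"fingers":0},{"dp":[0,0.2,8.9],"twist":0,"fingers":0}]' 45
python3 -m jog '[{"dp":[0,0,0],"twist":0,"fingers":0},{"dp":[0,0,-3],"twist":0,"fingers":0},{"dp":[0,0,-8],"twist":0,"fingers":0},{"dp":[0,0,-10],"twist":0,"fingers":0},{"dp":[0,0,-10],"twist":0,"fingers":0}]'
python3 -c "
from h import *
to(.538+.0031,.334-.035,.105,95.1)"
```

```text
time_s: 16.73
tool_pos: [0.38, 0.319, 0.0078]
tool_rot: [-180.0, 0.0, 173.2]
force: [0.1, -0.4, 0.9]
grip_width: 0.0243
grasp_force: 0.4
time_s: 17.35
tool_pos: [0.3806, 0.3193, 0.1082]
tool_rot: [180.0, 0.1, 173.2]
force: [-0.3, 0.7, -1.4]
grip_width: 0.0239
grasp_force: 45.0
to (0.5411, 0.29900000000000004, 0.105, 95.1) dp [-16.17  -0.1    0.36] twist 78.1 q7 29.0 t 17.35
```

```bash
python3 -m jog '[{"dp":[-16.2,-0.1,0],"twist":78,"fingers":0},{"dp":[-16.2,-0.1,0],"twist":78,"fingers":0},{"dp":[-16.2,-0.1,0],"twist":78,"fingers":0},{"dp":[-16.2,-0.1,0],"twist":78,"fingers":0},{"dp":[-16.2,-0.1,0],"twist":78,"fingers":0},{"dp":[-16.2,-0.1,0],"twist":78,"fingers":0},{"dp":[-16.2,-0.1,0],"twist":78,"fingers":0},{"dp":[-16.2,-0.1,0],"twist":78,"fingers":0}]'
python3 - <<'E'
from tray import *
c=env.read_camera('wrist'); cv2.imwrite('pics/w6.png',c['pixels']); tray(c)
to(.538+.0031,.334-.035,.011,95.1)
E
```

```text
time_s: 18.35
tool_pos: [0.5393, 0.298, 0.1045]
tool_rot: [-179.8, 0.1, 95.1]
force: [-0.5, -0.7, -0.1]
grip_width: 0.0234
grasp_force: 45.0
tray 12248 [0.5363 0.3335] 93.6 0.00944913769637356
to (0.5411, 0.29900000000000004, 0.011, 95.1) dp [0.1  0.23 9.35] twist -0.1 q7 -39.0 t 18.4
```

View pics/w6.png

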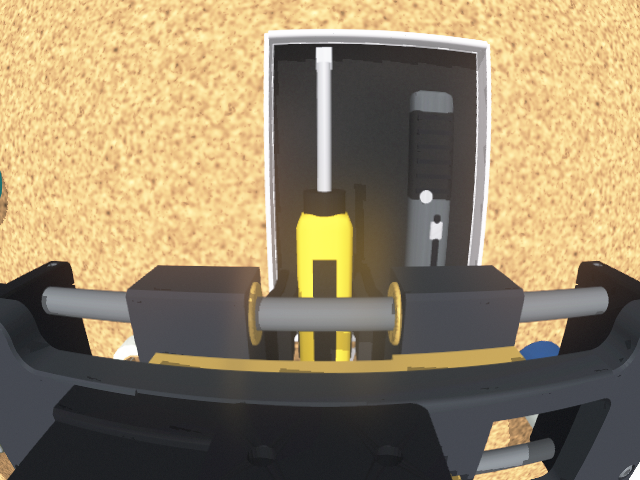

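The driver is aligned at column 324 in the near half, beside the knife at (430,190).

```bash
python3 -m jog '[{"dp":[0.1,0.1,5],"twist":0,"fingers":0},{"dp":[0.1,0.1,8],"twist":0,"fingers":0},{"dp":[0.1,0.1,9.3],"twist":0,"fingers":0},{"dp":[0.1,0.1,9.3],"twist":0,"fingers":0},{"dp":[0.1,0.1,9.3],"twist":0,"fingers":0.42},{"dp":[0.1,0.1,9.3],"twist":0,"fingers":0.42},{"dp":[0.1,0.1,9.3],"twist":0,"fingers":0.42},{"dp":[0.1,0.1,9.3],"twist":0,"fingers":0.42}]'
python3 -m jog '[{"dp":[0,0,-4],"twist":0,"fingers":0.42},{"dp":[0,0,-9],"twist":0,"fingers":0.42},{"dp":[0,0,-9],"twist":0,"fingers":1}]'
python3 - <<'E'
from h import *
c=env.read_camera('wrist')
wblob((.392,.168),.04,.018,.05,c=c)
to(.393,.168,.1,113);to(.393,.168,.1,23)
E
```

```text
time_s: 19.4
tool_pos: [0.5416, 0.3001, 0.0148]
tool_rot: [180.0, 0.0, 95.2]
force: [0.5, -0.1, 0.6]
grip_width: 0.0363
grasp_force: 0.0
time_s: 19.77
tool_pos: [0.544, 0.3022, 0.1093]
tool_rot: [179.5, -0.2, 95.2]
force: [0.5, 0.1, 0.1]
grip_width: 0.0412
grasp_force: 0.0
few
to (0.393, 0.168, 0.1, 113) dp [-11.88 -16.11   0.59] twist -17.8 q7 -39.0 t 19.82
to (0.393, 0.168, 0.1, 23) dp [-11.88 -16.11   0.59] twist 72.2 q7 -39.0 t 19.82
```

```bash
python3 -m jog '[{"dp":[-11.9,-16.1,0.5],"twist":-18,"fingers":1},{"dp":[-11.9,-16.1,0.5],"twist":-18,"fingers":1},{"dp":[-11.9,-16.1,0.5],"twist":-18,"fingers":1},{"dp":[-11.9,-16.1,0.5],"twist":-18,"fingers":1},{"dp":[-11.9,-16.1,0.5],"twist":-18,"fingers":1},{"dp":[-11.9,-16.1,0.5],"twist":-18,"fingers":1},{"dp":[-11.9,-16.1,0.5],"twist":-18,"fingers":1}]' 30
python3 - <<'E'
from h import *
c=env.read_camera('wrist'); cv2.imwrite('pics/w7.png',c['pixels'])
wblob((.393,.168),.04,.018,.05,c=c)
to(.393,.168,.005,113)
E
```

```text
time_s: 20.7
tool_pos: [0.3923, 0.168, 0.0994]
tool_rot: [-180.0, -0.1, 113.3]
force: [1.0, 0.7, -0.4]
grip_width: 0.087
grasp_force: 0.0
3915 mid [0.3895 0.1696] ext [0.056 0.057] rect [0.3898 0.1692] [0.059 0.059] 87.8 ztop 0.0268
to (0.393, 0.168, 0.005, 113) dp [-0.04  0.08  9.44] twist 0.3 q7 -1.0 t 20.75
```

View pics/w7.png

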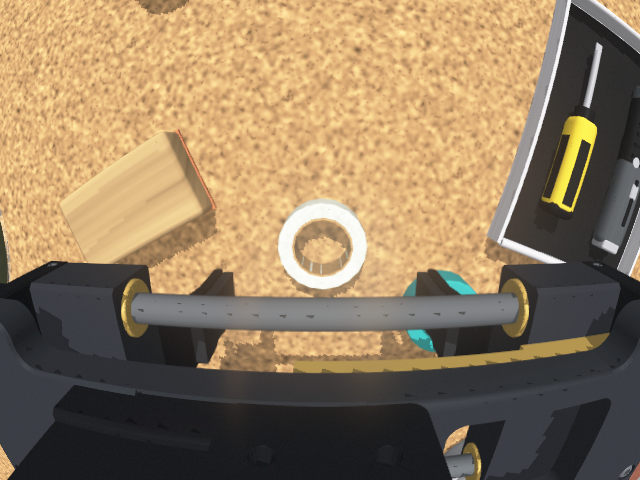

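The tape is at (323,245), centred between the fingers. The teal roll is at (440,310) but clear of the finger footprint. Driver and knife lie flat in the tray.

```bash
python3 -m jog '[{"dp":[0.2,-0.1,5],"twist":0,"fingers":1},{"dp":[0.2,-0.1,8],"twist":0,"fingers":1},{"dp":[0.2,-0.1,9.4],"twist":0,"fingers":1},{"dp":[0.2,-0.1,9.4],"twist":0,"fingers":1},{"dp":[0.2,-0.1,9.4],"twist":0,"fingers":0.5},{"dp":[0.2,-0.1,9.4],"twist":0,"fingers":0.5},{"dp":[0.2,-0.1,9.4],"twist":0,"fingers":0.5},{"dp":[0.2,-0.1,9.4],"twist":0,"fingers":0.5}]'
python3 -m jog '[{"dp":[0,0,0],"twist":0,"fingers":0.5},{"dp":[0,0,-4],"twist":0,"fingers":0.5},{"dp":[0,0,-9],"twist":0,"fingers":0.5},{"dp":[0,0,-12],"twist":0,"fingers":0.5},{"dp":[0,0,-12],"twist":0,"fingers":0.5}]'
python3 -c "
from h import *
to(.45,-.20,.125,75);to(.588,-.380,.125,57)"
```

```text
time_s: 21.75
tool_pos: [0.3907, 0.1684, 0.0061]
tool_rot: [179.9, 0.0, 113.2]
force: [-0.4, 0.3, 2.5]
grip_width: 0.0601
grasp_force: 30.0
time_s: 22.38
tool_pos: [0.3919, 0.1687, 0.1274]
tool_rot: [179.7, 0.1, 113.2]
force: [-0.0, -0.2, -1.1]
grip_width: 0.0597
grasp_force: 30.0
to (0.45, -0.2, 0.125, 75) dp [-36.18  -9.18   0.28] twist 38.2 q7 1.0 t 22.38
to (0.588, -0.38, 0.125, 57) dp [-58.16  -3.58   0.36] twist 56.2 q7 1.0 t 22.38
```

```bash
python3 -m jog '[{"dp":[-36.2,-9.2,0],"twist":38,"fingers":0.5},{"dp":[-36.2,-9.2,0],"twist":38,"fingers":0.5},{"dp":[-36.2,-9.2,0],"twist":38,"fingers":0.5},{"dp":[-36.2,-9.2,0],"twist":38,"fingers":0.5},{"dp":[-36.2,-9.2,0],"twist":38,"fingers":0.5},{"dp":[-36.2,-9.2,0],"twist":38,"fingers":0.5},{"dp":[-36.2,-9.2,0],"twist":38,"fingers":0.5},{"dp":[-36.2,-9.2,0],"twist":38,"fingers":0.5}]'
python3 - <<'E'
from h import *
c=env.read_camera('wrist')
wblob((.588,-.380),.03,.03,.07,c=c);wblob((.588,-.380),.06,.008,.02,c=c)
to(.588,-.380,.11,57)
E
```

```text
time_s: 23.38
tool_pos: [0.4474, -0.1994, 0.1238]
tool_rot: [-179.8, -0.1, 75.2]
force: [-0.4, 0.7, -0.2]
grip_width: 0.0596
grasp_force: 30.0
few
few
to (0.588, -0.38, 0.11, 57) dp [-13.98  18.17   1.36] twist 18.3 q7 4.0 t 23.43
```

```bash
python3 -c "
from h import *
to(.543,-.448,.125,57)"
```

```text
to (0.543, -0.448, 0.125, 57) dp [-21.69  15.53  -0.14] twist 18.3 q7 4.0 t 23.43
```

```bash
python3 -m jog '[{"dp":[-21.7,15.5,0],"twist":18,"fingers":0.5},{"dp":[-21.7,15.5,0],"twist":18,"fingers":0.5},{"dp":[-21.7,15.5,0],"twist":18,"fingers":0.5},{"dp":[-21.7,15.5,0],"twist":18,"fingers":0.5},{"dp":[-21.7,15.5,0],"twist":18,"fingers":0.5},{"dp":[-21.7,15.5,0],"twist":18,"fingers":0.5},{"dp":[-21.7,15.5,0],"twist":18,"fingers":0.5},{"dp":[-21.7,15.5,0],"twist":18,"fingers":0.5}]'
python3 - <<'E'
from h import *
c=env.read_camera('wrist'); cv2.imwrite('pics/w8.png',c['pixels'])
wblob((.588,-.380),.03,.03,.07,c=c);wblob((.588,-.380),.06,.008,.02,c=c)
to(.588,-.380,.12,57)
E
```

```text
time_s: 24.42
tool_pos: [0.5433, -0.4479, 0.126]
tool_rot: [180.0, -0.0, 57.4]
force: [0.0, -0.2, -0.8]
grip_width: 0.0599
grasp_force: 30.0
505 mid [ 0.5866 -0.3808] ext [0.015 0.015] rect [ 0.5863 -0.3805] [0.016 0.015] 58.1 ztop 0.0584
11959 mid [ 0.5865 -0.3808] ext [0.088 0.088] rect [ 0.5871 -0.3803] [0.094 0.096] 57.1 ztop 0.0141
to (0.588, -0.38, 0.12, 57) dp [8.17 0.08 0.62] twist 0.3 q7 -2.0 t 24.48
```

View pics/w8.png

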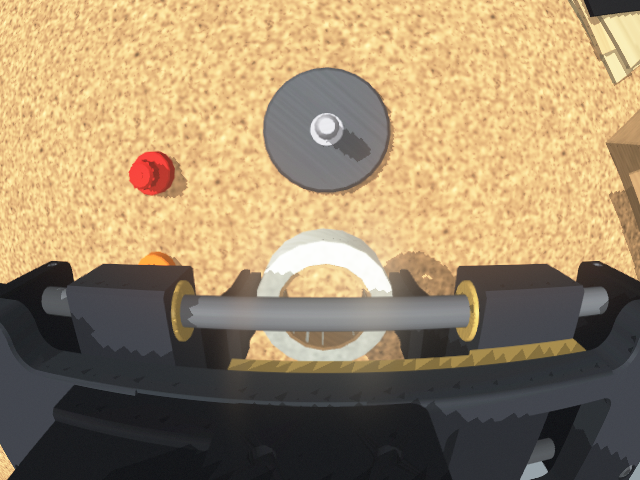

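The spindle post is at (326,127) and the tape is held level at (325,295). I move 7.9 cm forward, then go down: the lowering needs TCP ≈ 0.018.

```bash
python3 -m jog '[{"dp":[5,0,0],"twist":0,"fingers":0.5},{"dp":[7.9,0,0],"twist":0,"fingers":0.5},{"dp":[7.9,0,0],"twist":0,"fingers":0.5},{"dp":[7.9,0,0],"twist":0,"fingers":0.5},{"dp":[7.9,0,3],"twist":0,"fingers":0.5},{"dp":[7.9,0,3.5],"twist":0,"fingers":0.5},{"dp":[7.9,0,3.5],"twist":0,"fingers":0.5},{"dp":[7.9,0,3.5],"twist":0,"fingers":0.5}]'
python3 - <<'E'
from h import *
to(.587,-.3805,.019,57)
w=wworld(env.read_camera('wrist')).reshape(-1,3)
q=w[(np.hypot(w[:,0]-.587,w[:,1]+.3805)<.05)&(w[:,2]>.098)&(w[:,2]<.13)];print(len(q),np.percentile(q,[1,50,99],axis=0).round(4) if len(q) else '')
E
```

```text
time_s: 25.48
tool_pos: [0.586, -0.3843, 0.0918]
tool_rot: [179.9, 0.0, 57.2]
force: [0.4, 0.1, -0.2]
grip_width: 0.0598
grasp_force: 30.0
to (0.587, -0.3805, 0.019, 57) dp [ 0.37 -0.14  7.28] twist 0.2 q7 -9.0 t 25.48
9052 [[ 0.5569 -0.4107  0.0988]
 [ 0.588  -0.3766  0.1113]
 [ 0.6231 -0.3536  0.1242]]
```

```bash
python3 -m jog '[{"dp":[0.2,-0.1,2],"twist":0,"fingers":0.5},{"dp":[0.2,-0.1,4],"twist":0,"fingers":0.5},{"dp":[0.2,-0.1,6],"twist":0,"fingers":0.5},{"dp":[0.2,-0.1,7.2],"twist":0,"fingers":0.5},{"dp":[0.2,-0.1,7.2],"twist":0,"fingers":0.5},{"dp":[0.2,-0.1,7.2],"twist":0,"fingers":0.5}]'
python3 -m jog '[{"dp":[0,0,0],"twist":0,"fingers":1},{"dp":[0,0,0],"twist":0,"fingers":1},{"dp":[0,0,0],"twist":0,"fingers":1},{"dp":[0,0,0],"twist":0,"fingers":1},{"dp":[0,0,-6],"twist":0,"fingers":1},{"dp":[0,0,-12],"twist":0,"fingers":1},{"dp":[-8,0,-16],"twist":0,"fingers":1},{"dp":[-8,0,-16],"twist":0,"fingers":1}]'
python3 - <<'E'
from h import *
c=env.read_camera('wrist')
wblob((.587,-.3805),.045,.024,.045,c=c)
for n in ['scene','side']:
    k=env.read_camera(n); np.savez(n+'1.npz',**k); cv2.imwrite(f'pics/{n}1.png',k['pixels'])
    if n=='scene': cv2.imwrite('pics/crop1.png',np.hstack([cv2.resize(k['pixels'][310:400,190:280],(400,400)),cv2.resize(k['pixels'][160:300,340:480],(400,400))]))
import ref
ref.go('1',dict(m1=((.644,.033),.02,.025,.06),m2=((.645,-.019),.02,.025,.06),tape=((.587,-.38),.045,.025,.045)))
E
```

```text
time_s: 26.28
tool_pos: [0.5859, -0.3813, 0.0181]
tool_rot: [-180.0, 0.0, 57.2]
force: [0.3, 0.3, -1.1]
grip_width: 0.06
grasp_force: 30.0
time_s: 27.28
tool_pos: [0.5409, -0.453, 0.1818]
tool_rot: [179.7, 0.2, 57.0]
force: [-0.3, -0.7, -1.1]
grip_width: 0.0872
grasp_force: 0.0
2545 mid [ 0.5849 -0.3807] ext [0.056 0.056] rect [ 0.5849 -0.3807] [0.059 0.059] 68.1 ztop 0.039
m1 79 bbox mid [0.6481 0.0293] ext [0.022 0.023] rect [0.6481 0.0296] [0.026 0.024] 5.6 ztop 0.0426
m1 81 bbox mid [0.6457 0.0348] ext [0.024 0.023] rect [0.6428 0.0328] [0.025 0.023] 60.2 ztop 0.0422
m2 78 bbox mid [ 0.6483 -0.0235] ext [0.023 0.022] rect [ 0.6471 -0.0243] [0.025 0.024] 64.3 ztop 0.0418
m2 78 bbox mid [ 0.6445 -0.0183] ext [0.021 0.021] rect [ 0.6443 -0.0157] [0.021 0.027] 25.7 ztop 0.0415
tape 433 bbox mid [ 0.5884 -0.3827] ext [0.058 0.057] rect [ 0.5878 -0.3823] [0.061 0.061] 29.5 ztop 0.0414
tape 245 bbox mid [ 0.5858 -0.3777] ext [0.058 0.057] rect [ 0.5859 -0.377 ] [0.059 0.061] 27.6 ztop 0.0418
```

View pics/crop1.png

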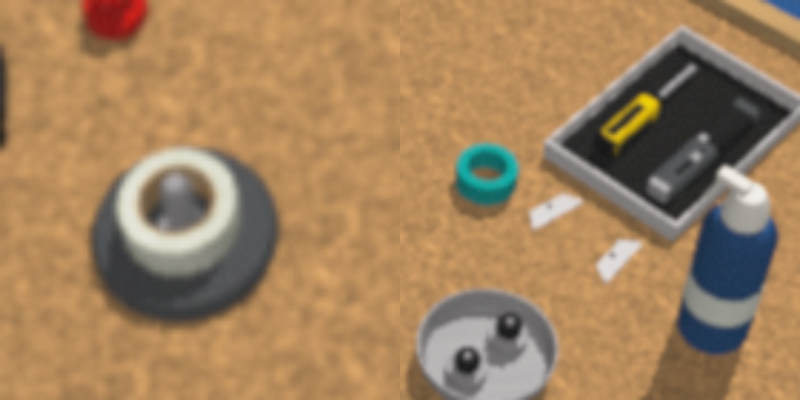

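The crop shows the tape round the post on the base, both magnets upright in the dish, and both tools flat in the tray. I check the tool offsets numerically.

Run:
```python
from h import *
for n in('scene','side'):
    w=world(dict(np.load(n+'1.npz'))).reshape(-1,3)
    a=np.radians(95.1); C=np.array([.574,.3355])
    d=w[:,:2]-C; X=d@[np.cos(a),np.sin(a)]; Y=d@[-np.sin(a),np.cos(a)]
    for nm,m in (('knife',(Y<-.01)&(Y>-.062)&(abs(X)<.1)&(w[:,2]>.0165)),('driver',(Y>.01)&(Y<.062)&(abs(X)<.1)&(w[:,2]>.0155))):
        print(n,nm,m.sum(),'X',np.percentile(X[m],[1,99]).round(3),'Y',np.percentile(Y[m],[1,99]).round(3),'z',np.percentile(w[m,2],[5,50,95]).round(3), 'ang',round(cv2.minAreaRect(np.c_[X,Y][m].astype(np.float32))[2],1))
```

```text
scene knife 413 X [-0.082  0.068] Y [-0.053 -0.023] z [0.018 0.021 0.026] ang 0.8
scene driver 255 X [-0.076  0.068] Y [0.02  0.045] z [0.017 0.025 0.032] ang 1.4
side knife 873 X [-0.077  0.073] Y [-0.05  -0.021] z [0.018 0.023 0.025] ang 0.1
side driver 630 X [-0.07   0.074] Y [0.025 0.048] z [0.017 0.026 0.031] ang 89.1
```

All within tolerance, so I hand it in.

```bash
python3 -c "
from cell import env
print(env.sign_off())"
```

```text
the job is handed in; nothing more can be done
None
```

I sorted all five items and handed the job in at about 27 s of the 112 s allowed, with no verdict returned. My last camera check put both magnets, both tools and the tape within tolerance, and nothing was knocked over.

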